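Hold a spring clip gaping around the job card's edge

ROBOT

A 6-joint arm with a two-finger parallel gripper is mounted at the origin on the work surface. World frame = base frame: x ahead of the robot, y to its left, z up, the work surface at z = 0. Lengths are in m, angles in rad, forces in N, time in s.
With the tool pointing down it reaches from about 0.35 to 0.925 m from the base axis. Payload 6.4 kg.
Tool frame: the origin (TCP) lies midway between the tips of the shut fingers; the grasp point (between the pads) lies 19 mm behind it (env.hold_point_z is the distance from the TCP to the grasp point, in m); z points along the fingers, y is the line along which they close (so a half turn about z gives the same grasp; the last joint's range is limited). The gripper opens to 94 mm and grips with 3 to 60 N. Pads are 16 mm wide; open, the fingers measure 119 mm over their backs; the gripper's body (75 mm by 177 mm) begins 78 mm behind the grasp point.
Start: joints at [-1.289, 0.245, 1.558, -0, 1.339, -0.174], TCP at [0.286, -0.584, 0.205] pointing down, gripper open.
Joint ranges: [-3.13, 3.13], [-1.02, 2.26], [0.13, 2.54], [-0.95, 4.09], [0.21, 2.88], [-2.74, 2.74]. Speed limits (rad/s): [2.57, 2.57, 3.14, 3.14, 3.14, 3.14].

INTERFACE

Orientations are given as a unit quaternion [w, x, y, z].
In Python, from rig import status, camera, order, env gives the robot as it stands.
- The arm moves only by the tool servo_tool, never from a script. Its argument "increments" is a list of rows, each an object of numbers: "dx", "dy", "dz": the shift along the tool's x, y, z in mm; "ax", "ay", "az": the turn, a rotation vector about the tool's x, y, z in degrees; "hand": the closure, from -1 (fully open) to 1 (shut). In form: [{"dx": .., "dy": .., "dz": .., "ax": .., "ay": .., "az": .., "hand": ..}, ...]. A call has 1 to 5 rows; each row is the pose to reach, as a shift and turn from the pose commanded when the call began, along the tool's axes at that moment; what a row does not reach only later rows make up. A row lasts 1/8 s, in which the tool goes at most 62.5 mm and 10.7 degrees, less where a joint would pass 70% of its speed; a pose out of reach is approached as far as the arm can. A call with a gripper value outside its range is refused whole. The fingers move at their own pace and stop on an object; "newtons" is the grip in N (left out, the last holds). Time passes only in rows, so rows that repeat a pose let the fingers close. It gives the time, the measured TCP pose, the force, the opening and the grip force at its end, in the units of the state.
- status.read_state(): the state, without advancing time (a new reading comes with each control period).
- camera(name): name is "scene" or "top" or "wrist"; returns a dict with "img" (420x560x3 uint8, blue, green, red), "camera_matrix" (3x3 intrinsics, pixels), "R" (3x3) and "t" (3): a world point X has camera coordinates R X + t. Camera axes: x right, y down, z forward; pixel columns grow to the right and rows downward; lengths in m; the calibration is good to about 2 mm. A picture is of the moment at which its call begins. There is no depth.
- order.job_done(): hands the job in; it is judged then, once.
The state is a dict: "t": time; "qpos": joint angles; "joint_velocities": joint speeds; "effort": joint torques, N m; "position": TCP position; "tool_rot": TCP orientation; "wrist_force": force on the tool from outside, world axes, zero at the start; "moment": the same for the moment, N m; "opening": opening from 0.0 (shut) to 1.0 (fully open); "gripper_force": force on a finger pad.
Only numpy, scipy, OpenCV 4.12 (cv2) and the standard library are available. Lean on these libraries where they do the work, as an engineer would, in place of code of your own. Each camera call takes 0.05 s, during which the arm holds its last target. There are 200 camera calls.

TASK

Pick up the big spring clip by its two tails, squeeze it wide open and bring the gaping jaws level around the free upright edge of the job card, about two centimetres onto it, with one jaw on each side and neither touching the card. Finish while still holding it there, squeezed open and off the shelf, so that a colleague can slide a slip in beside the card; do not bump the card or its holder and leave everything else on the shelf where it is.

Things in the scene. Friction and masses are not known exactly. Their poses are not given: they have to be found in the camera images.
- clip: Big black spring clip lying flat, 98 mm long shut, 26 mm high, about 0.07 kg: two levers on an upright steel pin (12 mm thick). Origin: pin axis, underside. +x to the jaw tips (at 55 mm), -x to the tails, +y left lever, z up the pin. Tails: flat plates 26 mm high, spreading rearward; shut, 41 mm over their outer faces at x -14 mm, 57 mm at the rear end x -43 mm. Jaws 4 mm thick, at height 2 to 24 mm.
- lever_left (a joint): Turn of the left lever about the pin, rad: 0 = jaws shut (touching), 0.27 = fully open at its stop, with the tails parallel, 32 mm over their outer faces at x -49 to -19 mm, and the jaw tips gaping 32 mm. Pinched at mid tail it starts to open at about 5 N and reaches the stop at 10 N; it springs shut when let go.
- lever_right (a joint): The same for the right (-y) lever. The levers always turn equally, so the clip's +x stays the middle line between the jaws.
- jaw_tip_left (a point): Inner front corner of the left (+y) jaw, at mid height: 55 mm ahead of the pin, 13 mm above the clip's underside.
- jaw_tip_right (a point): Inner front corner of the right (-y) jaw, the same way.
- card_stand: Stiff white card 148 x 92 x 3 mm upright in a slotted steel holder, loose, 0.6 to 1.1 kg. Origin: on the shelf right below the card's free upright edge. +x runs along the card away from that edge, y through its thickness, z up. Card: x 0 to 148, z 18 to 110 mm. Holder 52 mm wide, 30 mm high, x 60 to 145 mm, so the free edge, facing roughly the robot, overhangs with nothing below.
- card_edge (a point): Middle of the card's free upright edge, 64 mm above the shelf; axes as the card stand's (x into the card).
- mug: Bystander: blue ceramic mug of valve caps, 80 mm wide, 90 mm high, handle on its +y side reaching 67 mm from the axis; origin centre of underside.
- tyre_gauge: Bystander: steel tyre gauge lying along its x axis, 170 mm long (x = -80 to 90 mm), 16 mm thick; origin at its underside.
- squeegee: Bystander: white plastic squeegee lying flat, blade 180 mm along its y, handle to +x (140 mm), 18 mm high; origin at the blade's middle, underside.
- loose_brush: Bystander: detailing brush lying along its x axis, 205 mm long (x = -110 to 95 mm), 16 mm high; origin at its underside.
- cap_dish: Bystander: steel bowl 80 mm wide, 28 mm high; origin centre of underside.
- polish_jar: Bystander: jar 72 mm wide, 60 mm high; origin centre of underside.
- spray_bottle: Bystander: white bottle 68 mm wide, 190 mm high; origin centre of underside.

How it is judged:
By the outcome, as a careful person would: the job done as asked, in the order asked, and still so for the second after the job is handed in, while the arm keeps its last pose, push and grip.
It also fails if it takes over 40 s, if anything falls off the work surface, if the arm or the gripper's body presses on something with over 40 N, if the wrist force passes 120 N, or if a joint passes its speed limit or range.

## Working session

There is one attempt and no reset: what is moved stays moved. The work goes in short steps, Python scripts to look and compute and a tool call to move; the robot and the scene stay as the last step left them, time stands still between calls to the robot, and variables do not carry over. Pictures are saved under pics/ and viewed, at most 10 in all, crops included, and the job is handed in when it is done.

Besides the shell and the picture viewer there is one more tool, called after "Call:" in YAML: its name, and indented under it one key for each argument. servo_tool: Moves the arm, as the interface text tells. Its arguments: {"type":"object","properties":{"increments":{"type":"array","items":{"type":"object","properties":{"dx":{"type":"number"},"dy":{"type":"number"},"dz":{"type":"number"},"ax":{"type":"number"},"ay":{"type":"number"},"az":{"type":"number"},"hand":{"type":"number"}}}},"newtons":{"type":"number"}},"required":["increments"]}

```bash
mkdir -p pics; ls; cat > h.py <<'E'
import numpy as np,cv2
from rig import status,camera,order,env
def ray(c,uv):
    d=np.linalg.inv(c["camera_matrix"])@np.array([uv[0],uv[1],1.]); R=np.array(c["R"])
    return -R.T@np.array(c["t"]),R.T@d
def plane(c,uv,z):
    o,d=ray(c,uv); return o+d*(z-o[2])/d[2]
def two(c1,u1,c2,u2):
    o1,d1=ray(c1,u1);o2,d2=ray(c2,u2)
    s=np.linalg.lstsq(np.c_[d1,-d2],o2-o1,rcond=None)[0]
    a,b=o1+s[0]*d1,o2+s[1]*d2
    return (a+b)/2,np.linalg.norm(a-b)
def proj(c,X):
    p=c["camera_matrix"]@(np.array(c["R"])@np.array(X)+c["t"]); return p[:2]/p[2]
E
python3 - <<'E'
from h import *
import pickle
for n in("scene","top"):
    c=camera(n);cv2.imwrite(f"pics/{n}0.png",c["img"]);pickle.dump(c,open(f"{n}0.pkl","wb"))
    print(n,-np.array(c["R"]).T@c["t"])
print(env.hold_point_z,status.read_state())
E
```

```text
pics
scene [ 1.24619483 -0.74414579  0.84652803]
top [0.48520019 0.01199931 1.15194035]
0.0188 {'t': 0.1, 'qpos': array([-1.28909560e+00,  2.45744759e-01,  1.55883783e+00, -3.04062572e-05,
        1.33868109e+00, -1.74107121e-01]), 'joint_velocities': array([ 0.00171043, -0.00087484, -0.00237567,  0.00031536, -0.00040591,
        0.0017478 ]), 'effort': array([ 1.23470686e-04, -4.16914451e+01, -3.15525377e+01,  6.87198923e-02,
        3.09779774e-02, -5.38440690e-05]), 'position': array([ 0.2859702 , -0.58313913,  0.20448439]), 'tool_rot': array([-8.33510572e-04,  9.74140981e-01,  2.25939486e-01, -5.96974274e-05]), 'wrist_force': array([-0.42036871,  0.05464411,  0.4554769 ]), 'moment': array([ 0.02668644, -0.0070025 ,  0.02616315]), 'gripper_force': 0.0, 'opening': 0.9995661685505096}
```

View pics/top0.png

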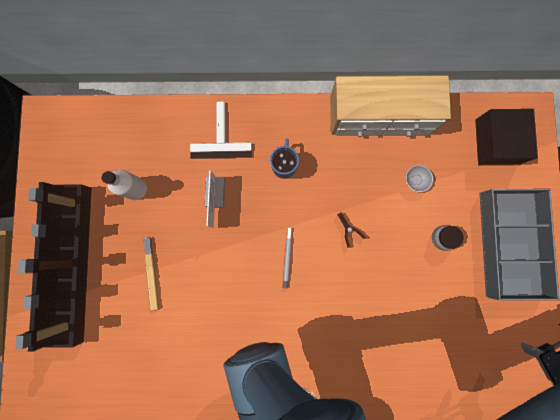

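View pics/scene0.png

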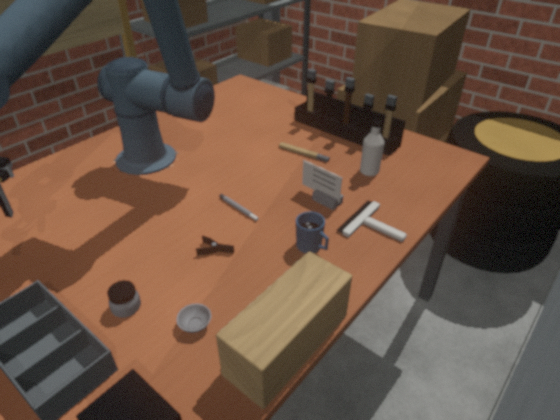

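The top view shows the clip near (351,230), the card stand near (214,200), the gauge at (288,258) and the mug at (285,160). Next I'll enlarge the clip and the card.

```bash
python3 - <<'E'
from h import *
import pickle
T=pickle.load(open("top0.pkl","rb"));S=pickle.load(open("scene0.pkl","rb"))
def cr(c,x,y,w,h,k): return cv2.resize(c["img"][y:y+h,x:x+w],None,fx=k,fy=k,interpolation=cv2.INTER_CUBIC)
a=cr(T,325,200,50,50,8);b=cr(T,195,162,50,75,8)[:600]
d=cr(S,190,225,50,37,8);
out=np.zeros((600,800,3),np.uint8); out[:300,:400]=cr(T,325,205,50,50,8)[:300]*1; out[:400,:400]=cr(T,325,205,50,50,8); out[:600,400:]=b
out[400:600,:400]=cr(S,293,157,50,50,8)[:400:2,:]
cv2.imwrite("pics/z.png",out)
for uv in[(325,205),(375,255),(212,170),(212,226)]: print(uv,plane(T,uv,0.026))
E
```

```text
(325, 205) [ 0.61081557 -0.10693414  0.026     ]
(375, 255) [ 0.46919229 -0.24480032  0.026     ]
(212, 170) [0.71357681 0.2168214  0.026     ]
(212, 226) [0.55215878 0.21418097 0.026     ]
```

View pics/z.png

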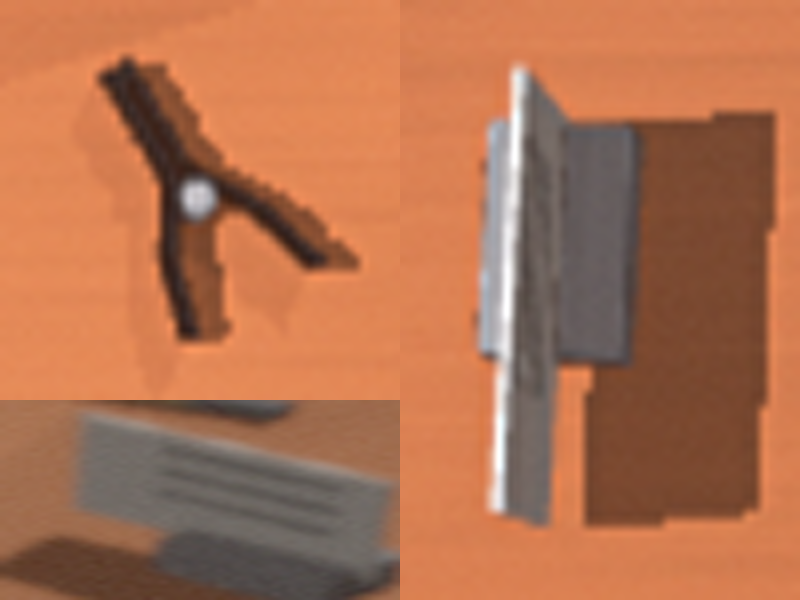

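```bash
cat >> h.py <<'E'
from scipy.spatial.transform import Rotation as Ro
def inc(p,yaw):
    """shift (mm) in tool axes and turn about tool z (deg) to a tool-down pose whose tool x has heading yaw"""
    s=status.read_state();w,x,y,z=s["tool_rot"];R=Ro.from_quat([x,y,z,w])
    G=Ro.from_euler("z",yaw,degrees=True)*Ro.from_euler("x",180,degrees=True)
    return s["position"],(R.inv().apply(np.array(p)-s["position"])*1e3).round(1),(R.inv()*G).as_rotvec(degrees=True).round(1),s["qpos"].round(2)
E
python3 - <<'E'
from h import *
import pickle
T=pickle.load(open("top0.pkl","rb"));S=pickle.load(open("scene0.pkl","rb"))
pin=plane(T,(349.75,229.75),.026);tip=plane(T,(339.4,214),.026)
t1=plane(T,(348.5,246.9),.026);t2=plane(T,(365,237.75),.026)
d=tip-pin;m=pin-(t1+t2)/2
print("pin",pin,"tip",tip,np.linalg.norm(d),"heads",np.degrees(np.arctan2(d[1],d[0])),np.degrees(np.arctan2(m[1],m[0])),np.linalg.norm(m),np.linalg.norm(t1-t2))
e=plane(T,(207,225.75),.11);f=plane(T,(209.9,170.5),.11);g=f-e
print("card",e,f,np.linalg.norm(g),np.degrees(np.arctan2(g[1],g[0])))
# scene check of the card's far/free top corners
for c in(e,f): print(proj(S,c))
h=np.radians(np.degrees(np.arctan2((d+m)[1],(d+m)[0])))
u=np.array([np.cos(h),np.sin(h),0]); p=pin-.034*u;p[2]=.10
for k in(0,180): print(np.degrees(h)+k,inc(p,np.degrees(h)+k))
E
```

```text
pin [ 0.54017753 -0.17569823  0.026     ] tip [ 0.58494852 -0.14737262  0.026     ] 0.05297906785072086 heads 32.32062669483351 28.085357139491354 0.04014908970390173 0.05348523476392964
card [0.54786633 0.21224766 0.11      ] [0.69520955 0.20712519 0.11      ] 0.14743223782788745 -1.9911168178058343
[302.62579267 159.11786782]
[341.2055275  176.78215896]
30.49486229771477 (array([ 0.2859702 , -0.58313913,  0.20448439]), array([ 373.7, -251.2,  105. ]), array([-0.1, -0. , -4.4]), array([-1.29,  0.25,  1.56, -0.  ,  1.34, -0.17]))
210.49486229771477 (array([ 0.2859702 , -0.58313913,  0.20448439]), array([ 373.7, -251.2,  105. ]), array([-0.000e+00,  1.000e-01,  1.756e+02]), array([-1.29,  0.25,  1.56, -0.  ,  1.34, -0.17]))
```

Call:
servo_tool:
  increments:
    - {"dx":60,"dy":-40,"dz":5,"az":-4.4,"hand":-1}
    - {"dx":115,"dy":-77,"dz":10,"az":-4.4,"hand":-1}
    - {"dx":170,"dy":-114,"dz":20,"az":-4.4,"hand":-1}
    - {"dx":225,"dy":-151,"dz":30,"az":-4.4,"hand":-1}
    - {"dx":280,"dy":-188,"dz":50,"az":-4.4,"hand":-1}
  newtons: 25

```text
validation failed for argument at $.in...
```

```bash
python3 - <<'E'
from h import *
print(inc([.5109,-.1930,.10],30.5))
E
```

```text
(array([ 0.2859702 , -0.58313913,  0.20448439]), array([ 373.7, -251.1,  105. ]), array([-0.1, -0. , -4.4]), array([-1.29,  0.25,  1.56, -0.  ,  1.34, -0.17]))
```

Call:
servo_tool:
  increments:
    - {"dx":60,"dy":-40,"dz":5,"ax":0,"ay":0,"az":-4.4,"hand":-1}
    - {"dx":115,"dy":-77,"dz":10,"ax":0,"ay":0,"az":-4.4,"hand":-1}
    - {"dx":170,"dy":-114,"dz":20,"ax":0,"ay":0,"az":-4.4,"hand":-1}
    - {"dx":225,"dy":-151,"dz":30,"ax":0,"ay":0,"az":-4.4,"hand":-1}
    - {"dx":280,"dy":-188,"dz":50,"ax":0,"ay":0,"az":-4.4,"hand":-1}
  newtons: 25

```text
t: 0.72
position: [0.4415, -0.3145, 0.1629]
tool_rot: [0.0, 0.965, 0.263, 0.0]
wrist_force: [1.1, -0.1, -0.9]
opening: 0.999
gripper_force: 0.0
```

Call:
servo_tool:
  increments:
    - {"dx":50,"dy":-28,"dz":25,"ax":0,"ay":0,"az":0,"hand":-1}
    - {"dx":98,"dy":-56,"dz":50,"ax":0,"ay":0,"az":0,"hand":-1}
    - {"dx":98,"dy":-56,"dz":50,"ax":0,"ay":0,"az":0,"hand":-1}
    - {"dx":98,"dy":-56,"dz":50,"ax":0,"ay":0,"az":0,"hand":-1}

```text
t: 1.23
position: [0.4966, -0.2185, 0.113]
tool_rot: [0.0, 0.965, 0.263, -0.0]
wrist_force: [-0.2, 0.3, 0.6]
opening: 0.999
gripper_force: 0.0
```

```bash
python3 - <<'E'
from h import *
import pickle
W=camera("wrist");pickle.dump(W,open("w1.pkl","wb"));cv2.imwrite("pics/w1.png",W["img"])
print(inc([.5109,-.1930,.10],30.5))
for X in([.5402,-.1757,.026],[.585,-.1474,.026]):print(proj(W,X))
E
```

```text
(array([ 0.49669511, -0.21922999,  0.11353976]), array([ 25.5, -15.4,  13.5]), array([ 0.1, -0. , -0. ]), array([-0.62,  0.1 ,  1.9 , -0.  ,  1.14,  0.41]))
[265.7369389  141.17408061]
[262.676957    68.97898769]
```

View pics/w1.png

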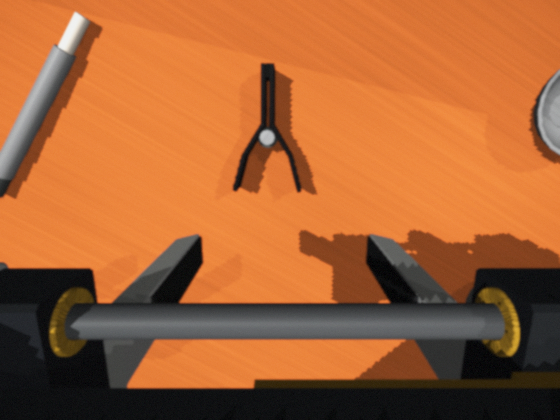

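The wrist view shows the pin at (267,137), the jaw tips at (267.5,66) and the tail ends at (237,189) and (298,190). The clip is aligned with the tool.

```bash
python3 - <<'E'
from h import *
import pickle
W=pickle.load(open("w1.pkl","rb"))
P=lambda u:plane(W,u,.026)
pin,tip,a,b=P((267,137)),P((267.5,66)),P((237,189)),P((298,190))
d=tip-(a+b)/2;h=np.arctan2(d[1],d[0]);print(pin,tip,np.linalg.norm(tip-pin),np.degrees(h),np.linalg.norm(a-b))
u=np.array([np.cos(h),np.sin(h),0])
for z in(.05,.005): print(inc(pin*[1,1,0]-.034*u+[0,0,z],np.degrees(h)))
E
```

```text
[ 0.54348314 -0.17495889  0.026     ] [ 0.58863583 -0.14947275  0.026     ] 0.051848903368136565 29.87949921176219 0.0495270208899711
(array([ 0.49669511, -0.21922999,  0.11353976]), array([ 28.8, -14.9,  63.5]), array([ 0.1, -0. ,  0.6]), array([-0.62,  0.1 ,  1.9 , -0.  ,  1.14,  0.41]))
(array([ 0.49669511, -0.21922999,  0.11353976]), array([ 28.8, -14.9, 108.5]), array([ 0.1, -0. ,  0.6]), array([-0.62,  0.1 ,  1.9 , -0.  ,  1.14,  0.41]))
```

Call:
servo_tool:
  increments:
    - {"dx":28,"dy":-15,"dz":30,"ax":0,"ay":0,"az":0,"hand":-1}
    - {"dx":28,"dy":-15,"dz":65,"ax":0,"ay":0,"az":0,"hand":-1}
    - {"dx":28,"dy":-15,"dz":95,"ax":0,"ay":0,"az":0,"hand":-1}
    - {"dx":28,"dy":-15,"dz":103,"ax":0,"ay":0,"az":0,"hand":-1}
    - {"dx":28,"dy":-15,"dz":103,"ax":0,"ay":0,"az":0,"hand":-1}

```text
t: 1.9
position: [0.5133, -0.1922, 0.0106]
tool_rot: [0.0, 0.965, 0.262, 0.0]
wrist_force: [0.7, 0.2, -0.0]
opening: 0.999
gripper_force: 0.0
```

```bash
python3 - <<'E'
from h import *
print(inc([.5127,-.1922,.005],30))
E
```

```text
(array([ 0.51329037, -0.19222272,  0.01058449]), array([-0.5, -0.3,  5.6]), array([ 0. , -0. ,  0.4]), array([-0.57,  0.28,  1.92, -0.  ,  0.94,  0.47]))
```

Call:
servo_tool:
  increments:
    - {"dx":0,"dy":0,"dz":5.5,"ax":0,"ay":0,"az":0,"hand":-1}
    - {"dx":0,"dy":0,"dz":5.5,"ax":0,"ay":0,"az":0,"hand":1}
    - {"dx":0,"dy":0,"dz":5.5,"ax":0,"ay":0,"az":0,"hand":1}
    - {"dx":0,"dy":0,"dz":5.5,"ax":0,"ay":0,"az":0,"hand":1}
    - {"dx":0,"dy":0,"dz":5.5,"ax":0,"ay":0,"az":0,"hand":1}
  newtons: 25

```text
t: 2.52
position: [0.5132, -0.191, 0.0046]
tool_rot: [0.0, 0.965, 0.263, 0.0]
wrist_force: [0.3, -0.4, 0.5]
opening: 0.611
gripper_force: 0.0
```

Call:
servo_tool:
  increments:
    - {"dx":0,"dy":0,"dz":0,"ax":0,"ay":0,"az":0,"hand":1}
    - {"dx":0,"dy":0,"dz":0,"ax":0,"ay":0,"az":0,"hand":1}

```text
t: 2.78
position: [0.5131, -0.1911, 0.0044]
tool_rot: [0.0, 0.965, 0.263, -0.0]
wrist_force: [-1.1, -0.7, 1.6]
opening: 0.399
gripper_force: 7.0
```

Call:
servo_tool:
  increments:
    - {"dx":0,"dy":0,"dz":0,"ax":0,"ay":0,"az":0,"hand":1}
    - {"dx":0,"dy":0,"dz":0,"ax":0,"ay":0,"az":0,"hand":1}
    - {"dx":0,"dy":0,"dz":0,"ax":0,"ay":0,"az":0,"hand":1}

```text
t: 3.15
position: [0.5132, -0.1912, 0.0045]
tool_rot: [0.0, 0.965, 0.263, 0.0]
wrist_force: [-0.5, -0.3, 0.9]
opening: 0.336
gripper_force: 24.6
```

```bash
python3 - <<'E'
from h import *
import pickle
W=camera("wrist");pickle.dump(W,open("w2.pkl","wb"));cv2.imwrite("pics/w2.png",W["img"])
E
```

```text
(no output)
```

View pics/w2.png

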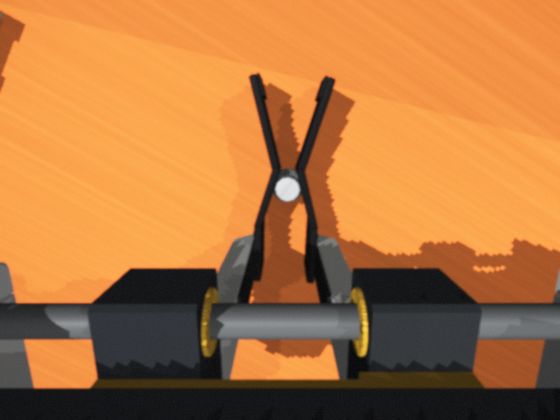

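The grip is fully squeezed at 31.6 mm. The wrist view shows the pin at (288,188), the gaping tips at (256,76) and (329,80), and the tails parallel in the pads.

```bash
cat >> h.py <<'E'
def toolpt(X):
    s=status.read_state();w,x,y,z=s["tool_rot"];return Ro.from_quat([x,y,z,w]).inv().apply(X-s["position"])*1e3
E
python3 - <<'E'
from h import *
import pickle
W=pickle.load(open("w2.pkl","rb"))
for n,u in(("pin",(288,188)),("L",(258,75)),("R",(326,78))): print(n,toolpt(plane(W,u,.026 if n=="pin" else .024)).round(1))
E
```

```text
pin [ 40.8   1.7 -21.5]
L [ 91.9 -12.  -19.4]
R [ 90.7  18.7 -19.4]
```

Call:
servo_tool:
  increments:
    - {"dx":0,"dy":0,"dz":-15,"ax":0,"ay":0,"az":0,"hand":1}
    - {"dx":0,"dy":0,"dz":-40,"ax":0,"ay":0,"az":0,"hand":1}
    - {"dx":-15,"dy":0,"dz":-60,"ax":0,"ay":0,"az":0,"hand":1}
    - {"dx":-20,"dy":0,"dz":-60,"ax":0,"ay":0,"az":0,"hand":1}
    - {"dx":-20,"dy":0,"dz":-60,"ax":0,"ay":0,"az":0,"hand":1}

```text
t: 3.82
position: [0.4954, -0.201, 0.064]
tool_rot: [-0.0, 0.965, 0.263, -0.0]
wrist_force: [-0.7, 0.7, -0.8]
opening: 0.334
gripper_force: 24.6
```

Call:
servo_tool:
  increments:
    - {"dx":15,"dy":-39,"dz":0,"ax":0,"ay":0,"az":4,"hand":1}
    - {"dx":34,"dy":-90,"dz":0,"ax":0,"ay":0,"az":10,"hand":1}
    - {"dx":54,"dy":-141,"dz":0,"ax":0,"ay":0,"az":16,"hand":1}
    - {"dx":73,"dy":-192,"dz":0,"ax":0,"ay":0,"az":22,"hand":1}
    - {"dx":92,"dy":-243,"dz":0,"ax":0,"ay":0,"az":28,"hand":1}

```text
t: 4.45
position: [0.4506, 0.0568, 0.0635]
tool_rot: [-0.0, 1.0, 0.02, -0.001]
wrist_force: [0.3, 0.2, -1.6]
opening: 0.334
gripper_force: 24.6
```

Call:
servo_tool:
  increments:
    - {"dx":0,"dy":0,"dz":0,"ax":0,"ay":0,"az":0,"hand":1}

```text
t: 4.58
position: [0.4499, 0.0579, 0.0632]
tool_rot: [-0.0, 1.0, 0.025, -0.001]
wrist_force: [1.3, 0.3, -1.0]
opening: 0.334
gripper_force: 24.6
```

```bash
python3 - <<'E'
from h import *
print(inc([.425,.212,.056],-2),status.read_state()["opening"])
E
```

```text
(array([0.44988262, 0.05789327, 0.06316989]), array([ -17.2, -155.1,    7.4]), array([-0. ,  0.2,  4.8]), array([-0.12, -0.03,  2.14,  0.  ,  1.03,  1.4 ])) 0.3337987001435837
```

Call:
servo_tool:
  increments:
    - {"dx":-6,"dy":-50,"dz":3,"ax":0,"ay":0,"az":2,"hand":1}
    - {"dx":-12,"dy":-105,"dz":6,"ax":0,"ay":0,"az":4,"hand":1}
    - {"dx":-17,"dy":-150,"dz":7.5,"ax":0,"ay":0,"az":4.8,"hand":1}
    - {"dx":-17,"dy":-155,"dz":7.5,"ax":0,"ay":0,"az":4.8,"hand":1}
    - {"dx":-17,"dy":-155,"dz":7.5,"ax":0,"ay":0,"az":4.8,"hand":1}

```text
t: 5.2
position: [0.4282, 0.2083, 0.0565]
tool_rot: [0.0, 1.0, -0.02, -0.0]
wrist_force: [0.2, 0.4, -1.4]
opening: 0.335
gripper_force: 24.6
```

```bash
python3 - <<'E'
from h import *
import pickle
W=camera("wrist");T=camera("top");pickle.dump((W,T),open("w3.pkl","wb"))
cv2.imwrite("pics/w3.png",W["img"])
print(inc([.425,.212,.056],-2))
cv2.imwrite("pics/t3.png",cv2.resize(T["img"][160:260,160:260],None,fx=6,fy=6,interpolation=cv2.INTER_CUBIC))
for X in([.548,.212,.11],[.548,.212,.064]):print(proj(W,X))
E
```

```text
(array([0.4283486 , 0.20776251, 0.05668879]), array([-3.5, -4.1,  0.7]), array([ 0. ,  0. , -0.4]), array([ 0.21,  0.03,  2.09, -0.  ,  1.02,  1.83]))
[260.99803274 -31.9735935 ]
[267.79508392  14.9190953 ]
```

View pics/w3.png

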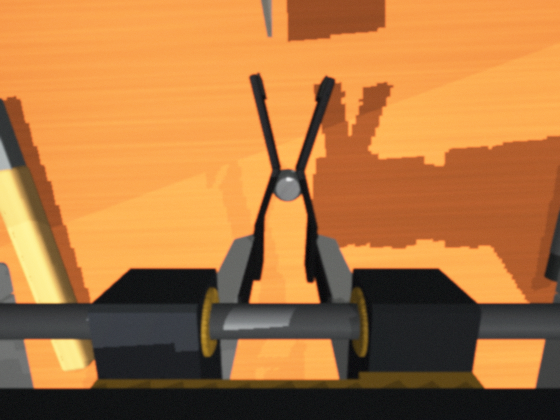

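View pics/t3.png

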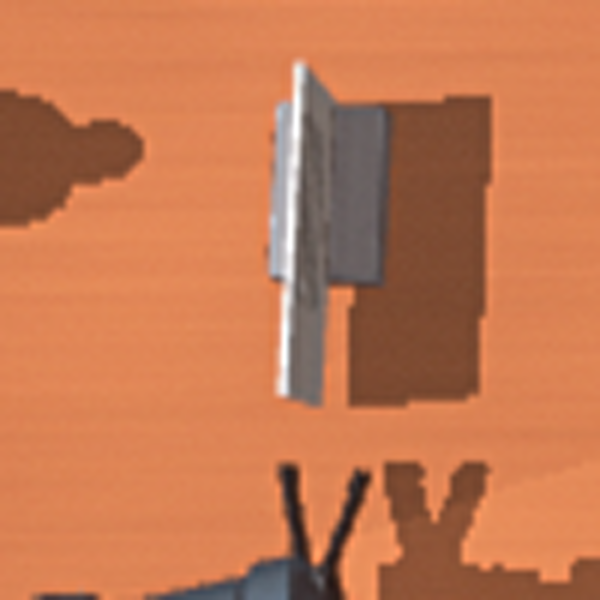

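Wrist view: the card's lower free corner is at (269,37), the jaw tips at (256,76) and (328,80). In the top crop, the card's top free corner is at (284,396), its bottom at (322,404), and the tips are at (288,468) and (362,474).

```bash
python3 - <<'E'
from h import *
import pickle
W,T=pickle.load(open("w3.pkl","rb"))
t=lambda u,z:plane(T,(159.6+u[0]/6,159.6+u[1]/6),z)
w=lambda u,z:plane(W,u,z)
zc=.0565-.0045
for n,X in(("top: cardtop",t((284,396),.11)),("cardfar",t((299,65),.11)),("cardbot",t((322,404),.018)),("L",t((289,467),zc+.024)),("R",t((363,473),zc+.024)),
 ("wr: cardbot",w((269,37),.018)),("L",w((257,76),zc+.024)),("R",w((328,79),zc+.024)),("pin",w((288,186),zc+.026))): print(n,X.round(4),toolpt(X).round(1))
E
```

```text
top: cardtop [0.5483 0.2124 0.11  ] [119.6  -9.6 -53.4]
cardfar [0.6954 0.2084 0.11  ] [266.8 -11.6 -53.4]
cardbot [0.55  0.212 0.018] [121.3  -9.2  38.6]
L [0.5183 0.2161 0.076 ] [ 89.6 -12.1 -19.4]
R [0.5155 0.1828 0.076 ] [ 88.1  21.4 -19.3]
wr: cardbot [0.5501 0.2134 0.018 ] [121.4 -10.7  38.6]
L [0.5198 0.2177 0.076 ] [ 90.9 -13.7 -19.4]
R [0.5173 0.1858 0.076 ] [ 89.7  18.2 -19.3]
pin [0.4696 0.2056 0.078 ] [ 41.3   0.4 -21.3]
```

Call:
servo_tool:
  increments:
    - {"dx":0,"dy":-3,"dz":0,"ax":0,"ay":0,"az":-2.7,"hand":1}
    - {"dx":0,"dy":-3,"dz":0,"ax":0,"ay":0,"az":-2.7,"hand":1}
    - {"dx":0,"dy":-3,"dz":0,"ax":0,"ay":0,"az":-2.7,"hand":1}
    - {"dx":0,"dy":-3,"dz":0,"ax":0,"ay":0,"az":-2.7,"hand":1}

```text
t: 5.8
position: [0.4282, 0.2116, 0.0569]
tool_rot: [0.0, 1.0, 0.003, 0.0]
wrist_force: [0.0, -0.6, -0.4]
opening: 0.334
gripper_force: 24.6
```

```bash
python3 - <<'E'
from h import *
print(inc([.4283+.0505,.2078+.0075,.0565],.4))
E
```

```text
(array([0.42818729, 0.2115881 , 0.05693045]), array([50.6, -3.4,  0.4]), array([ 0., -0., -0.]), array([ 0.22,  0.04,  2.09, -0.  ,  1.02,  1.79]))
```

Call:
servo_tool:
  increments:
    - {"dx":3,"dy":-3.5,"dz":0,"ax":0,"ay":0,"az":0,"hand":1}
    - {"dx":15,"dy":-3.5,"dz":0,"ax":0,"ay":0,"az":0,"hand":1}
    - {"dx":28,"dy":-3.5,"dz":0,"ax":0,"ay":0,"az":0,"hand":1}
    - {"dx":40,"dy":-3.5,"dz":0,"ax":0,"ay":0,"az":0,"hand":1}
    - {"dx":50,"dy":-3.5,"dz":0,"ax":0,"ay":0,"az":0,"hand":1}

```text
t: 6.42
position: [0.4791, 0.2158, 0.0569]
tool_rot: [-0.0, 1.0, 0.003, 0.0]
wrist_force: [0.4, -0.0, -0.8]
opening: 0.33
gripper_force: 24.6
```

Call:
servo_tool:
  increments:
    - {"dx":0,"dy":0,"dz":0,"ax":0,"ay":0,"az":0,"hand":1}
    - {"dx":0,"dy":0,"dz":0,"ax":0,"ay":0,"az":0,"hand":1}
    - {"dx":0,"dy":0,"dz":0,"ax":0,"ay":0,"az":0,"hand":1}

```text
t: 6.8
position: [0.4776, 0.2158, 0.0568]
tool_rot: [0.0, 1.0, 0.004, -0.0]
wrist_force: [-0.9, 0.9, -1.1]
opening: 0.332
gripper_force: 24.6
```

```bash
python3 - <<'E'
from h import *
import pickle
W=camera("wrist");T=camera("top");S=camera("scene");pickle.dump((W,T,S),open("w4.pkl","wb"))
print(inc([.4788,.2153,.0565],.4))
k=lambda i,n:cv2.resize(i,n,interpolation=cv2.INTER_CUBIC)
out=np.zeros((600,800,3),np.uint8)
out[:400,:400]=k(T["img"][165:245,165:245],(400,400));out[:300,400:]=k(W["img"],(400,300))
out[300:,400:]=k(S["img"][130:220,270:390],(400,300));cv2.imwrite("pics/f.png",out)
E
```

```text
(array([0.47779062, 0.21586354, 0.05691789]), array([1. , 0.6, 0.4]), array([0., 0., 0.]), array([0.21, 0.14, 1.97, 0.  , 1.02, 1.77]))
```

View pics/f.png

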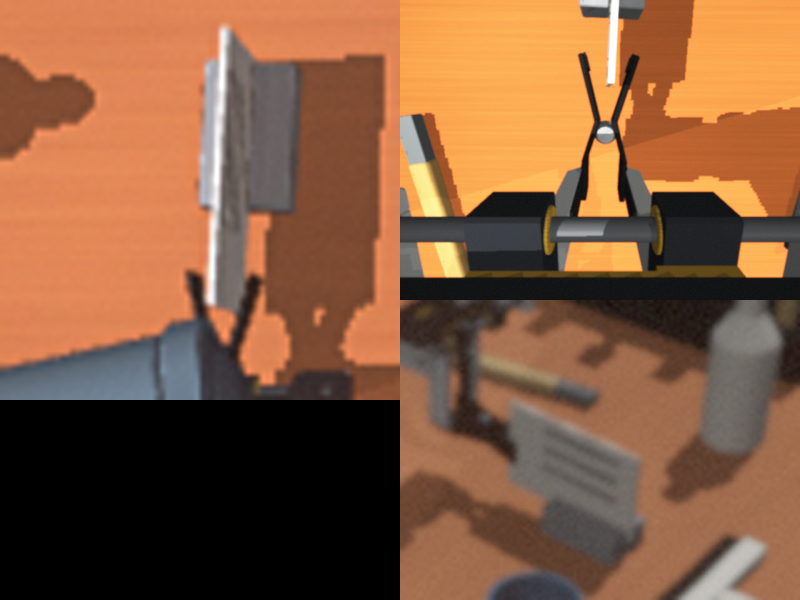

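The card sits between the jaws in both views. In the top crop the tips are at (191,274) and (256,279), and the card's free end is at (213,303).

```bash
python3 - <<'E'
from h import *
import pickle
W,T,S=pickle.load(open("w4.pkl","rb"))
t=lambda u,z:plane(T,(164.6+u[0]/5,164.6+u[1]/5),z)
w=lambda u,z:plane(W,((u[0]-400)*1.4,u[1]*1.4),z)
for n,X in(("cardtop",t((212,303),.11)),("L",t((191,274),.076)),("R",t((256,279),.076)),
 ("wr cardbot",w((611,84),.018)),("L",w((582,55),.076)),("R",w((635,56),.076)),("pin",w((605,132),.078))): print(n,X.round(4))
E
```

```text
cardtop [0.5493 0.2123 0.11  ]
L [0.5672 0.2305 0.076 ]
R [0.5644 0.1951 0.076 ]
wr cardbot [0.5528 0.2101 0.018 ]
L [0.5684 0.2305 0.076 ]
R [0.568  0.1971 0.076 ]
pin [0.5197 0.2156 0.078 ]
```

Call:
servo_tool:
  increments:
    - {"dx":2,"dy":1,"dz":0,"ax":0,"ay":0,"az":0,"hand":1}
    - {"dx":2,"dy":1,"dz":0,"ax":0,"ay":0,"az":0,"hand":1}
    - {"dx":2,"dy":1,"dz":0,"ax":0,"ay":0,"az":0,"hand":1}
    - {"dx":2,"dy":1,"dz":0,"ax":0,"ay":0,"az":0,"hand":1}

```text
t: 7.45
position: [0.48, 0.2148, 0.0569]
tool_rot: [-0.0, 1.0, 0.004, -0.0]
wrist_force: [-0.1, 0.7, -0.7]
opening: 0.333
gripper_force: 24.6
```

```bash
python3 - <<'E'
from h import *
print(order.job_done())
E
```

```text
the job is handed in; nothing more can be done
None
```

I handed the job in at 7.45 s with the clip held squeezed fully open and level off the shelf, its jaws about 2 cm onto the card's free edge, one on each side with roughly 15 mm of clearance; I saw no sign of contact with the card or its holder, and no verdict came back.

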